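# Read a culture dish through a hand lens at its focal height

### The arm

A 6-joint arm with a two-finger parallel gripper is mounted at the origin on a cart in front of the work surface, level with it; the furniture and walls round the work are solid. World frame = base frame: x ahead of the robot, y to its left, z up, the work surface at z = 0. Lengths are in m, angles in rad, forces in N, time in s.
With the tool pointing down it reaches from about 0.35 to 0.85 m from the base axis. Payload 8.1 kg.
Tool frame: the origin (TCP) lies on the mounting face of the last link; the fingertips stand 186 mm ahead of it and the grasp point (between the pads) lies 167 mm ahead of it (robot.finger_overhang is the distance from the TCP to the fingertips, in m); z points along the fingers, y is the line along which they close (so a half turn about z gives the same grasp; the last joint's range is limited). The gripper opens to 93 mm and grips with 3 to 60 N. Pads are 15 mm wide; open, the fingers measure 128 mm over their backs; the gripper's body (75 mm by 188 mm) begins 65 mm behind the grasp point.
Start: joints at [1.036, 0.13, 1.488, -0, 1.523, -0.085], TCP at [0.261, 0.54, 0.405] pointing down, gripper open.
Joint ranges: [-2.96, 2.96], [-0.89, 2.26], [0.02, 2.5], [-1.34, 4.48], [0, 2.73], [-2.66, 2.66]. Speed limits (rad/s): [2.39, 2.39, 2.79, 3.14, 3.14, 3.14].

### API

Orientations are given as a rotation vector (axis times angle).
In Python, from plant import readout, read_camera, get_calibration, job, robot gives the robot as it stands.
- The arm moves only by the shell command python3 -m handwheel 'ROWS' [FORCE]. ROWS is JSON, a list of rows, each a list of 5 numbers: the shift along the world's x, y, z in cm, then the turn about the world's z in rad, then the closure, from 0 (fully open) to 1 (shut). In form: [[tx, ty, tz, spin, gripper], ...]. A call has 1 to 10 rows; each row shifts and turns the commanded pose from where the row before left it; what a row does not reach is not made up. A row lasts 1/8 s, in which the tool goes at most 62.5 mm and 10.7 degrees, less where a joint would pass 70% of its speed; a pose out of reach is approached as far as the arm can. A call is refused whole if a number of a shift passes 6.25 or a number of a turn 0.188, either way. A call with a gripper value outside its range is refused whole. The fingers move at their own pace and stop on an object; FORCE is the grip in N (left out, the last holds). Time passes only in rows, so rows that do not move let the fingers close. It gives the time, the measured TCP pose, the force, the opening and the grip force at its end, in the units of the state.
- readout.read_state(): the state, without advancing time (a new reading comes with each control period).
- read_camera(name): name is "scene" or "top"; returns the picture (400x640x3 uint8, red, green, blue); there is no depth.
- get_calibration(name): a dict with "fovy" (degrees; the focal length in pixels is half the picture's height over the tangent of half this angle, whatever the lens; pixels are square), "cx", "cy" (the principal point, pixels), "pose" (4x4, takes a point from camera to world coordinates). Camera axes: x right, y down, z forward; pixel columns grow to the right and rows downward; lengths in m; the calibration is good to about 2 mm. A picture is of the moment at which its call begins. get_calibration takes no time and is no camera call.
- job.close_job(): hands the job in; it is judged then, once.
The state is a dict: "t": time; "q": joint angles; "dq": joint speeds; "joint_torque": joint torques, N m; "tool_pos": TCP position; "orientation": TCP orientation; "force": force on the tool from outside, world axes, zero at the start; "wrist_torque": the same for the moment, N m; "opening": finger opening in m; "gripper_force": force on a finger pad.
Only numpy, scipy, OpenCV 4.12 (cv2) and the standard library are available. Lean on these libraries where they do the work, as an engineer would, in place of code of your own. Each camera call takes 0.05 s, during which the arm holds its last target. There are 200 camera calls.

### The job

Get the culture dish ready and hold the lens for a colony count. First slide the dish along the channel of the counting stage, under the ruled glass, until it is fully home against the end stop; then pick up the hand lens and hold it level and still in the air, centred over the dish, with the scribed mid-line of its rim at the height of the pointer on the focus post. Finish while holding the lens there: it must touch neither the stage nor the pointer, the pointer must not be shifted, and everything else stays where it is.

Things in the scene. Friction and masses are not known exactly. Their poses are not given: they have to be found in the camera images.
- stage: Aluminium plate-counting stage fixed to the bench. Origin: on the bench top under the dish's home; z up, +y along the channel towards the end stop. Base 96 mm (x) by 211 mm (y from -125 to +86), 6 mm thick. Two guide rails along y, inner faces 63 mm apart, tops at z = 15, from y = -115 to +30. End stop: bar across the channel, face at y = +30, top at z = 18.
- glass_front (a point): Middle of the -y edge of the ruled clear glass, at its top face: 29 mm above the bench, 22 mm to -y of home. The glass is 96 (x) by 52 mm (y), 4 mm thick, underside at z = 25 mm, screw heads to 31. At home the dish sticks out 8 mm from under it on the -y side, so closed fingertips standing in the channel behind the dish can push it all the way.
- post_top (a point): Top of the focus post, an upright steel rod of 8 mm diameter at x = 0, y = +72 mm of the stage, 150 mm high, with a foot of 20 mm diameter.
- dish_home (a point): Point on the channel's floor (6 mm above the bench) where the centre of the dish's underside is when the dish is fully home against the stop; its y axis points along the channel towards the stop, z up.
- dish: Clear round lidded culture dish with pale agar, 60 mm diameter, 15 mm high, about 16 g, standing loose in the stage's channel 60 to 85 mm short of its home, on the -y side. Origin: centre of its underside. (The stack of dishes at the far left of the bench is not part of the job.)
- index_tip (a point): Tip of the steel pointer that marks the focal height. It sits on a dark collar (18 mm diameter, 16 mm high) on the focus post and points to -y of the stage; its tip is 47 mm from the vertical axis through the dish's home and 85 to 120 mm above the bench. The collar slides stiffly on the post (4 N) and stays where it is set.
- loupe: Hand lens, 70 to 105 g, lying flat to the left or right of the stage: a clear lens in a steel rim (66 mm diameter, 14 mm thick, a dark line scribed round it at mid thickness), a steel neck, and a grey straight handle 18 mm wide and 14 mm thick. Origin: underside, under the lens centre; z up, perpendicular to the lens (level when z is vertical); the handle lies along -x, from x = -52 to -142 mm.
- lens_centre (a point): Centre of the lens, 7 mm above the loupe's origin, at the height of the scribed mid-line of the rim.
- handle_grip (a point): Point in the handle, 70 mm along -x from the lens centre, at mid thickness, about 20 mm to the handle side of the balance point; can be pinched here across the 18 mm width.
- tape_roll: Roll of tape lying flat, 104 mm diameter, 25 mm high; bystander on the side of the stage where the loupe is not. Origin: centre of underside.
- timer: Small white lab timer standing upright, 62 mm wide, 68 mm high; bystander behind the stage to the left. Origin: centre of underside.
- tweezers: Steel tweezers lying flat, 138 mm long, 10 mm high; bystander at the front edge. Origin: centre of underside.
- marker: Grey marker with black cap lying flat, 125 mm long, 14 mm thick; bystander at the front edge, right. Origin: centre of underside.
- pipettor: Pipettor lying on its side, 213 mm long, 32 mm high; bystander at the left. Origin: centre of underside.
There are look-alikes about, which are no part of the job. Leave any red look-alike of the dish alone.

How it is judged:
On the way, in this order (a step that is already met when the one before it is completed fails the run):
1. the dish is slid home against the end stop under the ruled glass (centre within 4 mm of home), the lens still lying on the bench (horizontal distance between dish and dish_home below 0.004 m and height (world z) of loupe below 0.02 m), for 0.2 s.
2. the lens is lifted clear of the bench in the gripper (height (world z) of loupe above 0.03 m and contact force between the fingers and loupe above 1 N), for 0.2 s.
At the end, for the whole second after the job is handed in: The lens is held still in the gripper, touching nothing else: its centre within 10 mm of the dish's axis, the rim's mid-line within 6 mm of the pointer's height, tilted less than 0.12 rad; the dish lies flat at home, within 4 mm (z of lens_centre in the frame of index_tip between -0.006 and 0.006 m and horizontal distance between lens_centre and dish below 0.01 m and angle between loupe's own z axis and vertical below 0.12 rad and linear speed of loupe below 0.02 m/s and contact force between the fingers and loupe above 1 N and contact force between loupe and stage below 0.2 N and horizontal distance between dish and dish_home below 0.004 m and angle between dish's own z axis and vertical below 0.1 rad); the arm keeps its last pose, push and grip.
It fails at once if the dish is lifted more than 8 mm off the channel's floor (z of dish in the frame of dish_home above 0.008 m).
It fails at once if the pointer is shifted more than 3 mm (distance of index_tip from where it was at the start of the episode above 0.003 m).
It fails at once if the lens knocks the stage or its post (over 3 N) (contact force between loupe and stage above 3 N).
It fails at once if a bystander is moved more than 20 mm (distance of any of tape_roll, timer, tweezers, marker, pipettor from where it was at the start of the episode above 0.02 m).
It also fails if it takes over 51 s, if anything falls off the work surface, if the arm or the gripper's body presses on something with over 40 N, if the wrist force passes 120 N, or if a joint passes its speed limit or range.

## Working session

There is one attempt and no reset: what is moved stays moved. The work goes in short steps, Python scripts to look and compute and a shell command to move; the robot and the scene stay as the last step left them, time stands still between calls to the robot, and variables do not carry over. Pictures are saved under pics/ and viewed, at most 10 in all, crops included, and the job is handed in when it is done.

```bash
mkdir -p pics; cat > h.py <<'E'
import numpy as np,cv2
from plant import readout,read_camera,get_calibration,job,robot
def ray(cam,u,v):
    c=get_calibration(cam);f=200/np.tan(np.radians(c['fovy'])/2);P=np.array(c['pose'])
    d=P[:3,:3]@np.array([(u-c['cx'])/f,(v-c['cy'])/f,1]);return P[:3,3],d
def onz(cam,u,v,z):
    o,d=ray(cam,u,v);return (o+d*(z-o[2])/d[2])[:3]
def tri(a,b):
    A=[];B=[]
    for cam,u,v in (a,b):
        o,d=ray(cam,u,v);d=d/np.linalg.norm(d);M=np.eye(3)-np.outer(d,d);A.append(M);B.append(M@o)
    return np.linalg.solve(sum(A),sum(B))
def proj(cam,p):
    c=get_calibration(cam);f=200/np.tan(np.radians(c['fovy'])/2);P=np.array(c['pose'])
    q=P[:3,:3].T@(np.array(p)-P[:3,3]);return np.round([c['cx']+f*q[0]/q[2],c['cy']+f*q[1]/q[2]],1)
E
python3 - <<'E'
from h import *
for n in('top','scene'):
    im=read_camera(n);cv2.imwrite(f'pics/{n}0.png',im[:,:,::-1]);c=get_calibration(n);print(n,c)
s=readout.read_state();print(s['t'],s['tool_pos'],s['orientation'],s['opening'])
E
```

```text
top {'fovy': 51.82339761277436, 'cx': 318.18498655891466, 'cy': 199.46002182812342, 'pose': array([[ 1.40438291e-02, -9.95827753e-01,  9.01657180e-02,
         4.01908155e-01],
       [-9.99900562e-01, -1.41020183e-02, -8.30170111e-06,
         6.87170373e-02],
       [ 1.27978567e-03, -9.01566355e-02, -9.95926776e-01,
         1.48516114e+00],
       [ 0.00000000e+00,  0.00000000e+00,  0.00000000e+00,
         1.00000000e+00]])}
scene {'fovy': 49.10883524994644, 'cx': 324.91038553985055, 'cy': 201.46743750034574, 'pose': array([[ 0.7313809 , -0.29065186,  0.61693069, -0.28325605],
       [-0.6815433 , -0.34348211,  0.64615692, -0.76338872],
       [ 0.02409794, -0.89305181, -0.44930809,  0.69852523],
       [ 0.        ,  0.        ,  0.        ,  1.        ]])}
0.1 [0.26075872 0.54014882 0.40379798] [-7.00471985e-01 -3.06199838e+00  2.41440570e-03] 0.09306328444370297
```

View pics/top0.png

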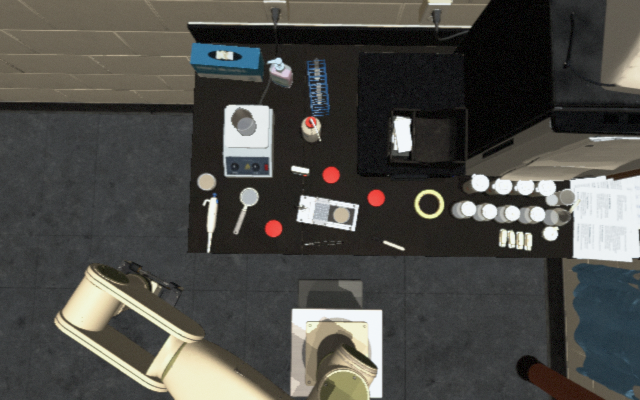

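View pics/scene0.png

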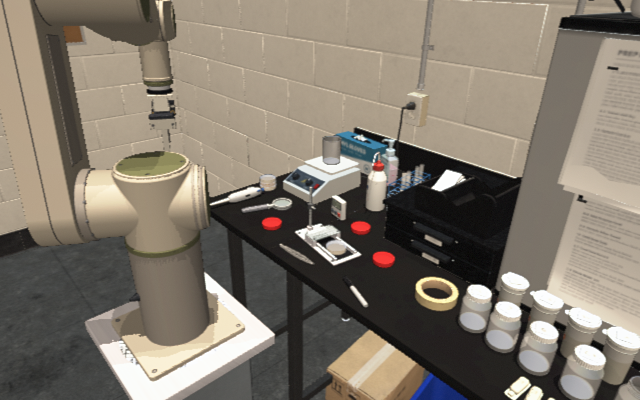

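The top view shows the stage at (327,212) with the dish at its right end (342,214). The loupe's lens is at (249,197) and its handle runs down to (238,232). I'll enlarge both areas.

```bash
python3 - <<'E'
import cv2
a=cv2.imread('pics/top0.png');s=cv2.imread('pics/scene0.png')
# top crop u 225-365, v 155-255 ; x5.7 ->
A=cv2.resize(a[160:255,225:365],None,fx=5.6,fy=5.6,interpolation=cv2.INTER_CUBIC)
cv2.imwrite('pics/c1.png',A)
B=cv2.resize(s[175:275,235:365],None,fx=6,fy=6,interpolation=cv2.INTER_CUBIC);cv2.imwrite('pics/c2.png',B)
E
```

```text
(no output)
```

View pics/c1.png

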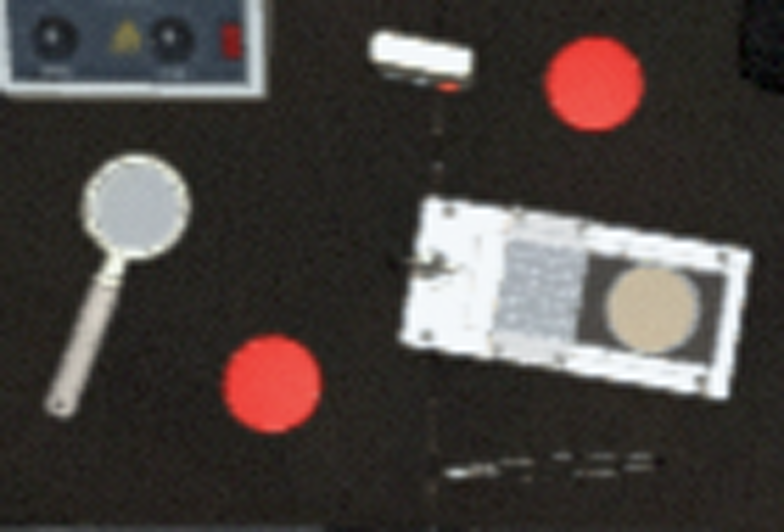

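View pics/c2.png

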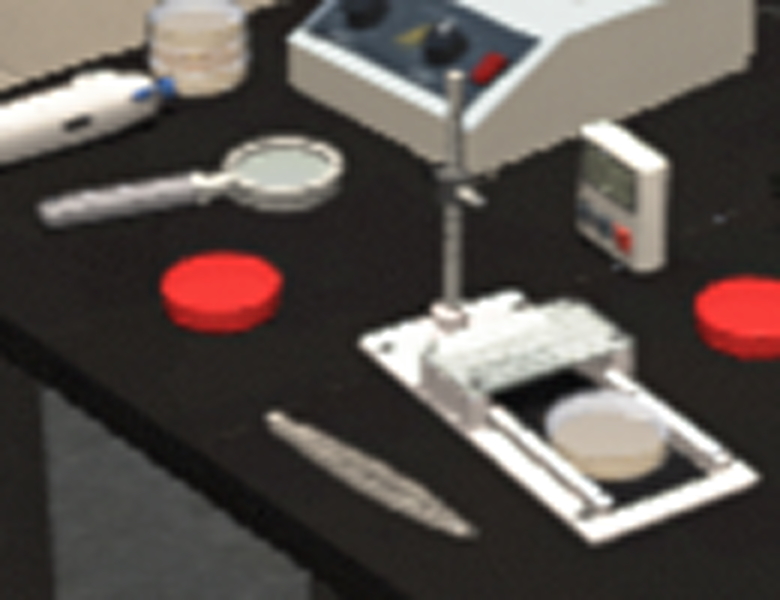

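The crops give the base corners, the dish, the loupe and the post. I'll fit the poses next.

```bash
cat > fit.py <<'E'
from h import *
from scipy.optimize import least_squares
T=lambda x,y:(225+(x+.5)/5.6-.5,160+(y+.5)/5.6-.5)
S=lambda x,y:(235+(x+.5)/6-.5,175+(y+.5)/6-.5)
obs=[('top',*T(423,197),(48,86,6)),('top',*T(752,250),(48,-125,6)),('top',*T(728,398),(-48,-125,6)),('top',*T(400,345),(-48,86,6)),
('scene',*S(757,478),(48,-125,6)),('scene',*S(592,541),(-48,-125,6)),('scene',*S(360,342),(-48,86,6)),('scene',*S(454,72),(0,72,150))]
def W(p,q):
    c,s=np.cos(p[2]),np.sin(p[2]);q=np.array(q)/1e3
    return np.array([p[0]+c*q[0]-s*q[1],p[1]+s*q[0]+c*q[1],q[2]])
def r(p):return np.concatenate([proj(c,W(p,q))-[u,v] for c,u,v,q in obs])
def proj(cam,p):
    c=get_calibration(cam);f=200/np.tan(np.radians(c['fovy'])/2);P=np.array(c['pose'])
    q=P[:3,:3].T@(np.array(p)-P[:3,3]);return np.array([c['cx']+f*q[0]/q[2],c['cy']+f*q[1]/q[2]])
if __name__=='__main__':
    x0=onz('top',*T(576,297),.006);o=least_squares(r,[x0[0],x0[1],0.0]);p=o.x
    print('stage',p,'\n',np.round(o.fun.reshape(-1,2),1).tolist())
    dish=onz('top',*T(653,309),.006+.013);print('dish top',dish)
    dc=onz('scene',*S(607,425),.021);print('dish scene',dc)
    c,s=np.cos(p[2]),np.sin(p[2])
    for d in(dish,dc):
        e=d[:2]-p[:2];print('in stage',c*e[0]+s*e[1],-s*e[0]+c*e[1])
    for z in np.arange(.085,.121,.005): print(z,proj('scene',W(p,(0,47,z*1e3))),proj('top',W(p,(0,47,z*1e3))))
    print('seen tip',S(482,204),T(460,268))
    L=onz('top',*T(136,206),.012);H=onz('top',*T(60,404),.012);print('lens',L,'hend',H, np.linalg.norm(L-H))
    L2=onz('scene',*S(284,172),.012);print('lens scene',L2, 'handle end',onz('scene',*S(42,212),.010))
    print('tweez',onz('top',*T(445,473),.005),onz('top',*T(655,460),.005))
    a=np.arctan2(*(L-H)[1::-1]);d=(L-H)[:2]/np.linalg.norm((L-H)[:2]);print('loupe yaw',a,'grip',L[:2]-.07*d)
E
python3 fit.py
python3 - <<'E'
from plant import readout
from scipy.spatial.transform import Rotation as R
print(R.from_rotvec(readout.read_state()['orientation']).as_matrix())
E
```

```text
stage [ 0.49107441  0.05353746 -0.1524646 ] 
 [[0.8, 0.1], [-0.2, 0.3], [-0.2, 0.2], [0.4, -0.1], [0.2, -0.4], [0.2, -0.6], [-0.4, -0.7], [-0.2, 0.3]]
dish top [ 0.48102792 -0.01407661  0.019     ]
dish scene [ 0.47920373 -0.01485282  0.021     ]
in stage 0.00033890810677533224 -0.06835554049755342
in stage -0.0013462322233238795 -0.0693997952094969
0.085 [314.37447297 209.52569607] [308.88109102 208.22955936]
0.09000000000000001 [314.39661078 208.05121144] [308.84983872 208.12806555]
0.09500000000000001 [314.41882445 206.57167405] [308.81836302 208.0258462 ]
0.10000000000000002 [314.44111437 205.08705788] [308.78666151 207.92289351]
0.10500000000000002 [314.46348093 203.59733673] [308.75473174 207.81919955]
0.11000000000000003 [314.48592454 202.10248424] [308.72257125 207.71475629]
0.11500000000000003 [314.50844559 200.60247384] [308.69017752 207.60955559]
0.12000000000000004 [314.53104448 199.09727879] [308.65754801 207.50358916]
seen tip (314.9166666666667, 208.58333333333334) (306.7321428571429, 207.44642857142858)
lens [0.54288636 0.3179918  0.012     ] hend [0.41552322 0.36268202 0.012     ] 0.13497623545501305
lens scene [0.53686804 0.30971557 0.012     ] handle end [0.40668758 0.36082719 0.01      ]
tweez [0.37514054 0.11697139 0.005     ] [ 0.38527743 -0.0170139   0.005     ]
loupe yaw -0.33746589110960845 grip [0.47683459 0.34116859]
[[-9.00539902e-01  4.34772591e-01 -8.24358823e-04]
 [ 4.34773350e-01  9.00538842e-01 -1.38842921e-03]
 [ 1.38716176e-04 -1.60874515e-03 -9.99998696e-01]]
```

```bash
python3 -m handwheel '[[1.9,-5.4,0,-0.115,1],[1.9,-5.4,0,-0.115,1],[1.9,-5.4,0,-0.115,1],[1.9,-5.4,0,-0.115,1],[1.9,-5.4,0,-0.115,1],[1.9,-5.4,0,-0.115,1],[1.9,-5.4,0,-0.115,1],[1.9,-5.4,0,-0.115,1],[1.9,-5.4,0,-0.115,1],[1.9,-5.4,0,-0.115,1]]' 10
cat > w.py <<'E'
from h import *
from scipy.spatial.transform import Rotation as R
import sys
s=readout.read_state();M=R.from_rotvec(s['orientation']).as_matrix()
x,y,yaw=map(float,sys.argv[1:4]);t=s['tool_pos']
print('t',s['t'],'go cm',100*(x-t[0]),100*(y-t[1]),'tipz',t[2]-robot.finger_overhang,'spin',(yaw-np.arctan2(M[1,1],M[0,1])+np.pi)%(2*np.pi)-np.pi,'q6',s['q'][5],'F',s['force'],'open',s['opening'],s['gripper_force'],'tilt',M[:,2])
E
python3 w.py .4736 -.0601 -.1525
```

```text
t: 1.35
tool_pos: [0.451, -0.0015, 0.4046]
orientation: [-2.258, -2.185, -0.0]
force: [0.9, 0.7, 0.4]
opening: 0.0014
gripper_force: 0.0
t 1.35 go cm 2.263774487357517 -5.855589175489849 tipz 0.21848566903644834 spin -0.11960696689245509 q6 -0.08439330205013293 F [0.88211315 0.68828237 0.40633925] open 0.0013995606339975812 0.0 tilt [ 1.08819706e-04  1.70456723e-04 -9.99999980e-01]
```

```bash
python3 -m handwheel '[[2.26,-5.75,0,-0.1196,1],[0,-0.1,0,0,1],[0,0,-4,0,1],[0,0,-5,0,1],[0,0,-5,0,1],[0,0,-3.5,0,1],[0,0,-1,0,1],[0,0,0,0,1]]'
python3 w.py .4736 -.0601 -.1525
python3 - <<'E'
from h import *
im=read_camera('scene');cv2.imwrite('pics/s1.png',im[:,:,::-1])
A=cv2.resize(im[170:285,280:370,::-1],None,fx=5,fy=5,interpolation=cv2.INTER_CUBIC)
t=read_camera('top')[:,:,::-1];cv2.imwrite('pics/t1.png',t)
B=cv2.resize(t[180:250,285:370],None,fx=4,fy=4,interpolation=cv2.INTER_CUBIC)
C=np.zeros((575,790,3),np.uint8);C[:,:450]=A;C[:280,450:790]=B;cv2.imwrite('pics/m1.png',C)
E
```

```text
t: 2.35
tool_pos: [0.4734, -0.0576, 0.2199]
orientation: [-2.379, -2.051, 0.001]
force: [0.5, -0.6, 0.3]
opening: 0.0007
gripper_force: 0.0
t 2.35 go cm 0.02067259425404533 -0.24684090602484499 tipz 0.03379672427625005 spin -0.004867723922587608 q6 -0.08120428586085772 F [ 0.45949292 -0.63117182  0.31284498] open 0.0006640519489977031 0.0 tilt [-7.53662319e-04  3.24797819e-04 -9.99999663e-01]
```

View pics/m1.png

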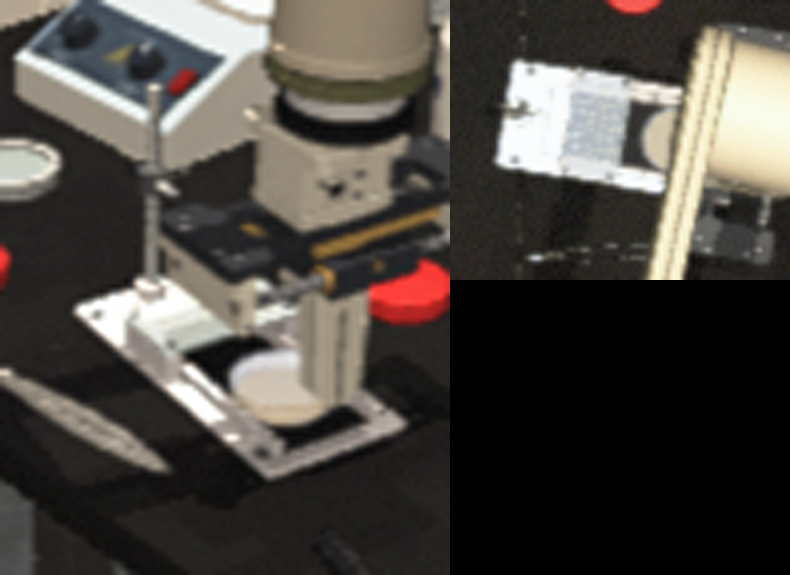

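The closed fingers stand just behind the dish (crop (330,380)) and clear of both rails. I'll lower them.

```bash
python3 -m handwheel '[[0,-0.35,0,0,1],[0,0,-0.8,0,1],[0,0,-0.8,0,1],[0,0,-0.4,0,1],[0,0,-0.3,0,1],[0,0,0,0,1]]'
python3 w.py .4736 -.0601 -.1525
```

```text
t: 3.2
tool_pos: [0.4733, -0.0616, 0.1964]
orientation: [-2.38, -2.05, 0.001]
force: [-0.7, 0.6, -0.1]
opening: 0.0007
gripper_force: 0.0
t 3.2 go cm 0.03034832033664281 0.14951228869603816 tipz 0.010279345472891666 spin -0.003951517670267801 q6 -0.08834233219853928 F [-0.65736117  0.55148197 -0.06293319] open 0.0007444681686087952 0.0 tilt [-6.89100579e-04  1.63917599e-04 -9.99999749e-01]
```

```bash
python3 -m handwheel '[[0.11,0.69,0,0,1],[0.11,0.69,0,0,1],[0.11,0.69,0,0,1],[0.11,0.69,0,0,1],[0.11,0.69,0,0,1],[0.11,0.69,0,0,1],[0.11,0.69,0,0,1],[0.11,0.69,0,0,1],[0.11,0.69,0,0,1],[0.11,0.69,0,0,1]]'
python3 -m handwheel '[[0.03,0.2,0,0,1],[0.03,0.2,0,0,1],[0,0,0,0,1]]'
python3 w.py .4854 .0165 -.1525
```

```text
t: 4.45
tool_pos: [0.4845, 0.0078, 0.1967]
orientation: [2.38, 2.05, 0.0]
force: [-0.5, -0.5, 0.3]
opening: 0.0007
gripper_force: 0.1
t: 4.82
tool_pos: [0.485, 0.0114, 0.1967]
orientation: [-2.38, -2.05, 0.0]
force: [0.1, -0.2, 0.8]
opening: 0.0004
gripper_force: 0.0
t 4.825 go cm 0.03585836945021459 0.5142868571846044 tipz 0.010624196428632549 spin -0.0039700605825339075 q6 0.06622069053120376 F [ 0.12523064 -0.21437344  0.83923442] open 0.00041612105007345556 0.0 tilt [-4.85702272e-05 -2.99857699e-06 -9.99999999e-01]
```

```bash
python3 -m handwheel '[[0.03,0.2,0,0,1],[0.02,0.15,0,0,1],[0.015,0.1,0,0,1],[0,0,0,0,1]]'
python3 -m handwheel '[[0.015,0.1,0,0,1],[0,0,0,0,1]]'
python3 w.py .4854 .0165 -.1525
```

```text
t: 5.32
tool_pos: [0.4857, 0.0159, 0.1967]
orientation: [-2.38, -2.05, -0.0]
force: [0.2, -0.1, 0.2]
opening: 0.0002
gripper_force: 0.0
t: 5.58
tool_pos: [0.4859, 0.0169, 0.1967]
orientation: [-2.38, -2.05, 0.0]
force: [-0.3, -0.9, 0.4]
opening: 0.0004
gripper_force: 0.0
t 5.575 go cm -0.0450232328605471 -0.03854492886446875 tipz 0.010629015984091633 spin -0.0039591524826882996 q6 0.07775930974550756 F [-0.34725888 -0.88025773  0.41059279] open 0.0004473426251655531 0.0 tilt [-3.24597334e-05  1.09324252e-05 -9.99999999e-01]
```

No clear contact with the stop yet, so I'll creep on.

```bash
for i in 1; do python3 -m handwheel '[[0.015,0.1,0,0,1],[0,0,0,0,1]]'; python3 -m handwheel '[[0.015,0.1,0,0,1],[0,0,0,0,1]]'; python3 -m handwheel '[[0.015,0.1,0,0,1],[0,0,0,0,1]]';done | grep -E "pos|force"
```

```text
tool_pos: [0.486, 0.0179, 0.1967]
force: [-0.3, 0.4, 0.6]
gripper_force: 0.0
tool_pos: [0.4861, 0.0186, 0.1967]
force: [0.1, -3.7, 1.0]
gripper_force: 1.7
tool_pos: [0.4862, 0.019, 0.1967]
force: [-1.2, -8.1, 1.4]
gripper_force: 4.1
```

The force rose to 8 N, so the dish is against the stop. I'll back off, lift and look.

```bash
python3 -m handwheel '[[-0.03,-0.2,0,0,1],[-0.15,-1,0,0,1],[-0.3,-2,0,0,1],[0,0,4,0,1],[0,0,6,0,1],[0,0,6,0,1],[-2,-3,3,0.15,0.5],[-3,-5,0,0.18,0.2],[-3,-5,0,0.18,0],[0,0,0,0.18,0]]' | grep pos
python3 - <<'E'
from h import *
im=read_camera('scene')[:,:,::-1];cv2.imwrite('pics/s2.png',im)
A=cv2.resize(im[165:275,270:370],None,fx=5,fy=5,interpolation=cv2.INTER_CUBIC)
t=read_camera('top')[:,:,::-1];cv2.imwrite('pics/t2.png',t)
B=cv2.resize(t[185:240,290:365],None,fx=4,fy=4,interpolation=cv2.INTER_CUBIC)
C=np.zeros((550,800,3),np.uint8);C[:,:500]=A;C[:220,500:800]=B;
D=cv2.resize(im[183:213,303:321],None,fx=10,fy=10,interpolation=cv2.INTER_CUBIC);C[230:530,510:690]=D
cv2.imwrite('pics/m2.png',C)
E
```

```text
tool_pos: [0.4071, -0.1344, 0.387]
```

View pics/m2.png

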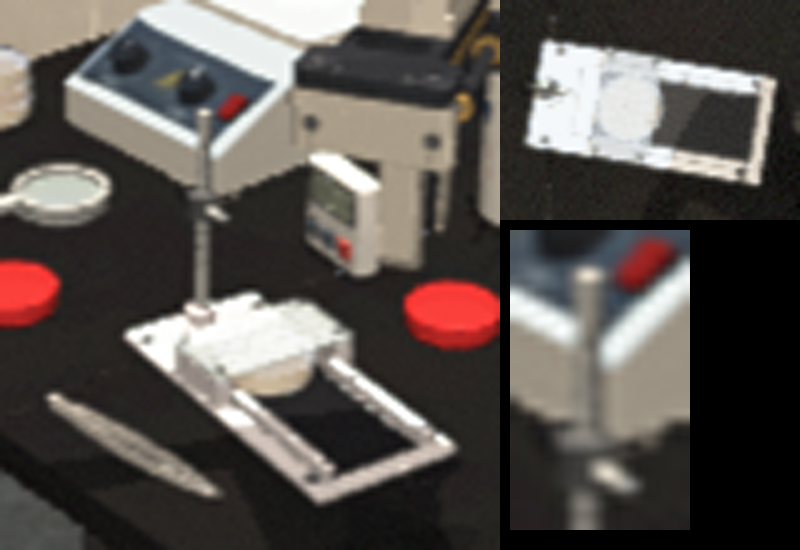

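The dish shows under the glass at home, sticking out a little on the -y side. The pointer tip is near scene pixel (315.2,208.3) and the collar's centre near (309.5,205.5).

```bash
python3 - <<'E'
from fit import *
p=[ 0.49107441,0.05353746,-0.1524646]
for z in (80,85,90,95,100,105): print(z,proj('scene',W(p,(0,72,z))),proj('scene',W(p,(0,47,z))))
print('posttop',proj('scene',W(p,(0,72,150))),'foot',proj('scene',W(p,(0,72,6))))
print('home top pred',proj('top',W(p,(0,0,19))),'obs',290+130.5/4-.5,185+108.5/4-.5)
# column profile of the collar/post
im=cv2.imread('pics/s2.png').astype(int).sum(2)
for v in range(184,232): print(v,im[v,304:320])
E
python3 w.py .4768 .3412 1.233
```

```text
80 [309.88955317 207.72247789] [314.35240962 210.99515433]
85 [309.90379674 206.26767726] [314.37447195 209.52569662]
90 [309.91808837 204.80796828] [314.39660976 208.05121198]
95 [309.93242831 203.34332606] [314.41882342 206.57167459]
100 [309.94681678 201.87372555] [314.44111334 205.08705841]
105 [309.96125405 200.39914153] [314.46347991 203.59733727]
posttop [310.09342671 186.89937988] foot [309.68421217 228.6954581 ]
home top pred [322.26569471 211.68593786] obs 322.125 211.625
184 [257 184 102  85  89  92 106 147 215 254 258 243 232 232 225 211]
185 [245 202 129 100 101 118 160 217 241 241 244 240 230 209 175 155]
186 [287 276 235 204 203 256 339 325 258 241 240 228 221 185 141 247]
187 [313 350 331 267 254 401 643 585 345 233 212 211 187 169 283 519]
188 [314 315 294 274 261 344 433 377 251 182 167 157 171 335 624 721]
189 [534 373 268 227 232 334 404 348 255 214 175 198 344 626 723 707]
190 [720 678 526 356 261 318 396 334 239 225 269 459 665 721 706 613]
191 [713 722 720 678 529 418 412 338 245 252 443 665 722 704 611 486]
192 [555 679 716 725 721 591 427 319 258 445 665 718 
[... 2292 characters left out ...]
7 456 446 559 763 765 765 765 762]
226 [ 90  71 220 654 731 617 497 478 715 765 765 763 761 760 763 742]
227 [154 227 300 547 723 751 747 635 532 694 759 760 755 754 754 739]
228 [503 662 700 594 514 550 559 506 458 700 758 756 754 750 753 756]
229 [765 765 765 704 538 497 503 521 535 723 761 761 759 759 759 761]
230 [765 764 758 743 727 624 638 732 763 764 761 760 753 747 756 760]
231 [761 763 726 693 754 759 762 764 764 755 753 759 758 753 750 742]
t 7.675 go cm 6.869705198594723 47.38848450646531 tipz 0.20086311249847127 spin 0.7311239755159518 q6 -0.9360023956967997 F [ 0.35425688  0.62709541 -0.03888038] open 0.04375368633193677 0.0 tilt [ 6.08339489e-04  1.28469772e-04 -9.99999807e-01]
```

```bash
python3 -m handwheel '[[0.69,4.74,0,0.0731,0],[0.69,4.74,0,0.0731,0],[0.69,4.74,0,0.0731,0],[0.69,4.74,0,0.0731,0],[0.69,4.74,0,0.0731,0],[0.69,4.74,0,0.0731,0],[0.69,4.74,0,0.0731,0],[0.69,4.74,0,0.0731,0],[0.69,4.74,0,0.0731,0],[0.69,4.74,0,0.0731,0]]' 30 | grep pos
python3 w.py .4768 .3412 1.233
```

```text
tool_pos: [0.4773, 0.3446, 0.3866]
t 8.925 go cm -0.05108254648412691 -0.33970308986156494 tipz 0.20048179303067898 spin 0.0014280208063803812 q6 -0.6934377279224242 F [ 0.1370839   0.03793281 -0.0555054 ] open 0.09311751606488922 0.0 tilt [-2.47315733e-04  1.21703600e-04 -9.99999962e-01]
```

```bash
python3 -m handwheel '[[0,-0.2,0,0,0.55],[0,0,-4,0,0.55],[0,0,-5,0,0.55],[0,0,-5,0,0.55],[0,0,-3,0,0.55],[0,0,0,0,0.55]]' 30 | grep pos
python3 w.py .4768 .3412 1.233
python3 - <<'E'
from fit import *
t=read_camera('top')[:,:,::-1];im=read_camera('scene')[:,:,::-1]
C=np.zeros((500,800,3),np.uint8);C[:400,:400]=cv2.resize(t[170:250,200:280],None,fx=5,fy=5,interpolation=cv2.INTER_CUBIC)
C[:480,400:]=cv2.resize(im[150:246,220:300],None,fx=5,fy=5,interpolation=cv2.INTER_CUBIC);cv2.imwrite('pics/m3.png',C)
print('red',onz('top',*T(272,384),.012))
E
```

```text
tool_pos: [0.4761, 0.339, 0.2138]
t 9.675 go cm 0.07225522220000724 0.2243366849260242 tipz 0.027671650867806874 spin 0.0034035212064078557 q6 -0.6985217955397202 F [0.20890335 0.88422794 0.38002134] open 0.043010448026682434 0.0 tilt [-0.00555854 -0.00336798 -0.99997888]
red [0.4301307  0.22798523 0.012     ]
```

View pics/m3.png

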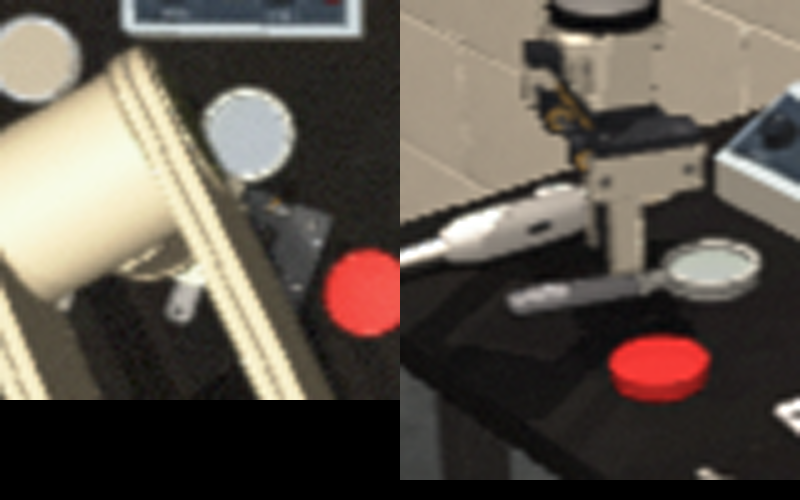

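The fingers straddle the front of the handle near the neck, and the red dish is clear. I'll lower and close.

```bash
python3 -m handwheel '[[0.07,0.2,-1,0,0.55],[0,0,-1,0,0.55],[0,0,-0.4,0,0.55],[0,0,0,0,0.55],[0,0,0,0,0.8],[0,0,0,0,1],[0,0,0,0,1],[0,0,0,0,1]]' 30
python3 w.py .4768 .3412 1.233
```

```text
t: 10.78
tool_pos: [0.4785, 0.3424, 0.1932]
orientation: [0.529, 3.096, 0.001]
force: [-0.2, 0.5, 1.7]
opening: 0.0174
gripper_force: 30.0
t 10.775 go cm -0.16679109256619862 -0.11704060584227793 tipz 0.007057964663911065 spin 0.00033951744496096836 q6 -0.6987059592651275 F [-0.22848097  0.47746735  1.70173413] open 0.017355002142744966 29.999536871910095 tilt [ 4.53715822e-04  2.70220220e-04 -9.99999861e-01]
```

Only 7 mm of the pads overlaps the handle, so I'll reopen and go 4 mm lower.

```bash
python3 -m handwheel '[[0,0,0,0,0.6],[0,0,0,0,0.6],[0,0,-0.4,0,0.6],[0,0,0,0,0.6],[0,0,0,0,0.8],[0,0,0,0,1],[0,0,0,0,1],[0,0,0,0,1]]' 35
python3 w.py .4768 .3412 1.233
```

```text
t: 11.78
tool_pos: [0.4784, 0.3423, 0.1889]
orientation: [0.529, 3.097, 0.0]
force: [0.5, 0.0, -0.6]
opening: 0.0177
gripper_force: 35.0
t 11.775 go cm -0.15743329146096774 -0.10925955694673917 tipz 0.00281192927674509 spin 0.0003729335442792525 q6 -0.6987199072831307 F [ 0.45351905  0.04285196 -0.56061416] open 0.01766462946238795 34.99892771244049 tilt [ 1.02020164e-04  8.31468178e-05 -9.99999991e-01]
```

```bash
python3 -m handwheel '[[0,0,1,0,1],[0,0,2,0,1],[0,0,3,0,1],[0,0,4,0,1],[0,0,4,0,1],[0,0,3,0,1],[0,0,2,0,1],[0,0,0.5,0,1],[0,0,0,0,1]]'
python3 w.py .4212 .0174 1.833
```

```text
t: 12.9
tool_pos: [0.4782, 0.3422, 0.3833]
orientation: [-0.529, -3.096, 0.001]
force: [-0.4, 0.1, -1.7]
opening: 0.0173
gripper_force: 35.0
t 12.9 go cm -5.699378969409224 -32.47947014064895 tipz 0.19719983444357597 spin 0.6003498728151673 q6 -0.6987221624420559 F [-0.35897752  0.11654114 -1.73212778] open 0.017295599004130705 34.99849319458008 tilt [-6.55473397e-04 -3.65348666e-04 -9.99999718e-01]
```

```bash
python3 -m handwheel '[[-0.6,-2,0,0.06,1],[-0.6,-3.5,0,0.06,1],[-0.6,-3.8,0,0.06,1],[-0.6,-3.8,0,0.06,1],[-0.6,-3.8,0,0.06,1],[-0.6,-3.8,0,0.06,1],[-0.6,-3.8,0,0.06,1],[-0.6,-3.5,0,0.06,1],[-0.6,-2.5,0,0.06,1],[-0.3,-1.9,0,0.06,1]]'
python3 -m handwheel '[[0,0,0,0,1],[0,0,0,0,1]]' >/dev/null
python3 w.py .4212 .0174 1.833
```

```text
t: 14.15
tool_pos: [0.4206, 0.0172, 0.3821]
orientation: [0.412, -3.112, -0.001]
force: [0.7, 0.1, -1.5]
opening: 0.0178
gripper_force: 35.0
t 14.4 go cm -0.0030724214114208337 -0.1261342391986206 tipz 0.19684561764967096 spin 0.0018146981017665986 q6 -1.9088263199132591 F [-0.72778089  0.17387703 -0.08014357] open 0.017625960276247847 34.99851107597351 tilt [-1.53265828e-03  4.83020394e-04 -9.99998709e-01]
```

```bash
python3 -m handwheel '[[0,-0.1,-1,0,1],[0,0,-2,0,1],[0,0,-2.5,0,1],[0,0,-2.5,0,1],[0,0,-2,0,1],[0,0,-1,0,1],[0,0,-0.25,0,1],[0,0,0,0,1],[0,0,0,0,1]]' |grep pos
python3 w.py .4242 .0372 1.833
python3 - <<'E'
from fit import *
t=read_camera('top')[:,:,::-1];im=read_camera('scene')[:,:,::-1]
cv2.imwrite('pics/t4.png',t);cv2.imwrite('pics/s4.png',im)
C=np.zeros((500,800,3),np.uint8);C[:400,:400]=cv2.resize(t[170:250,285:365],None,fx=5,fy=5,interpolation=cv2.INTER_CUBIC)
C[:480,400:]=cv2.resize(im[165:245,280:346],(400,480),interpolation=cv2.INTER_CUBIC);cv2.imwrite('pics/m4.png',C)
E
```

```text
tool_pos: [0.4218, 0.0173, 0.2722]
t 15.525 go cm 0.24443733488149766 1.992248379972941 tipz 0.08608434924317104 spin 0.0003366965099438346 q6 -1.913305541362458 F [-0.65392133 -0.02418181 -1.36807823] open 0.017721591715775066 34.998435974121094 tilt [ 1.45659196e-03 -1.31632734e-04 -9.99998931e-01]
```

View pics/m4.png

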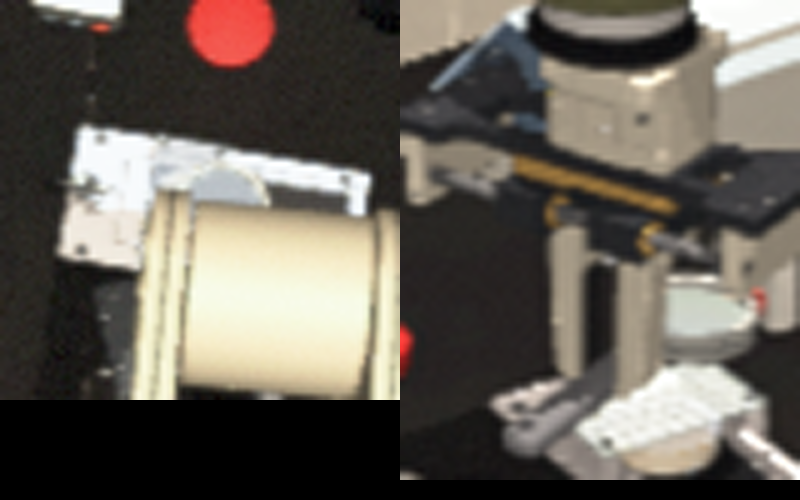

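The lens is held above the glass and short of the post, partly hidden by the gripper. I'll compare the picture with a level-pose prediction.

```bash
python3 - <<'E'
from fit import *
s=readout.read_state();t=s['tool_pos'];a=.2625;d=np.array([np.cos(a),np.sin(a),0])
L=np.array([t[0]+.0669,t[1]+.0163,t[2]-.1889+.007]);print(t,L)
K=lambda p:np.round([400+(p[0]+.5-280)*6.06,(p[1]+.5-165)*6])
print('lens',K(proj('scene',L)),'end',K(proj('scene',L-.142*d)))
n=np.array([-d[1],d[0],0])
for k in range(0,360,30):
  r=L+.033*(d*np.cos(np.radians(k))+n*np.sin(np.radians(k)));print(k,K(proj('scene',r+[0,0,.007])),K(proj('scene',r-[0,0,.007])),'top',(proj('top',r+[0,0,.007])+.5-[285,170])*5)
E
```

```text
[0.42165088 0.0172534  0.27203568] [0.48855088 0.0335534  0.09013568]
lens [689. 316.] end [518. 444.]
0 [725. 277.] [724. 302.] top [207.5594575  160.87750425]
30 [692. 271.] [691. 296.] top [185.54398774 173.16492871]
60 [657. 274.] [657. 299.] top [172.63031586 194.81840719]
90 [631. 285.] [631. 310.] top [172.29730892 220.06924441]
120 [620. 300.] [620. 326.] top [184.67246968 242.15211849]
150 [628. 317.] [627. 343.] top [206.45950037 255.11708712]
180 [652. 331.] [652. 357.] top [231.80178912 255.4567217 ]
210 [687. 337.] [687. 362.] top [253.87047739 243.07953307]
240 [723. 333.] [722. 359.] top [266.73279745 221.33497193]
270 [749. 322.] [748. 348.] top [266.96123426 196.08281588]
300 [759. 306.] [758. 331.] top [254.53285478 174.08970562]
330 [750. 289.] [749. 314.] top [232.79717571 161.21582   ]
```

The rim and handle match a level pose. I'll slide in slowly.

```bash
python3 -m handwheel '[[0.03,0.25,-0.1,0,1],[0.05,0.4,0,0,1],[0.05,0.5,0,0,1],[0.05,0.4,0,0,1],[0.04,0.3,0,0,1],[0.02,0.15,0,0,1],[0,0,0,0,1],[0,0,0,0,1],[0,0,0,0,1],[0,0,0,0,1]]' |grep -E 'pos|force'
python3 w.py .4242 .0372 1.833
python3 - <<'E'
from fit import *
t=read_camera('top')[:,:,::-1];im=read_camera('scene')[:,:,::-1];cv2.imwrite('pics/s5.png',im);cv2.imwrite('pics/t5.png',t)
print(readout.read_state()['tool_pos'])
C=np.zeros((500,800,3),np.uint8);C[:400,:400]=cv2.resize(t[170:250,285:365],None,fx=5,fy=5,interpolation=cv2.INTER_CUBIC)
C[:480,400:]=cv2.resize(im[165:245,280:346],(400,480),interpolation=cv2.INTER_CUBIC);cv2.imwrite('pics/m5.png',C)
E
```

```text
tool_pos: [0.4238, 0.0372, 0.2704]
force: [-1.0, 0.8, -1.1]
gripper_force: 35.0
t 16.875 go cm 0.04353865093211784 0.0014559505038376497 tipz 0.08427536823563303 spin 0.0005082448715523213 q6 -1.8655965449673853 F [-1.00180374  0.79737947 -1.14192655] open 0.017836251240561225 34.99843776226044 tilt [ 1.14161104e-04 -3.19785704e-05 -9.99999993e-01]
[0.42373172 0.03721169 0.27031963]
```

View pics/m5.png

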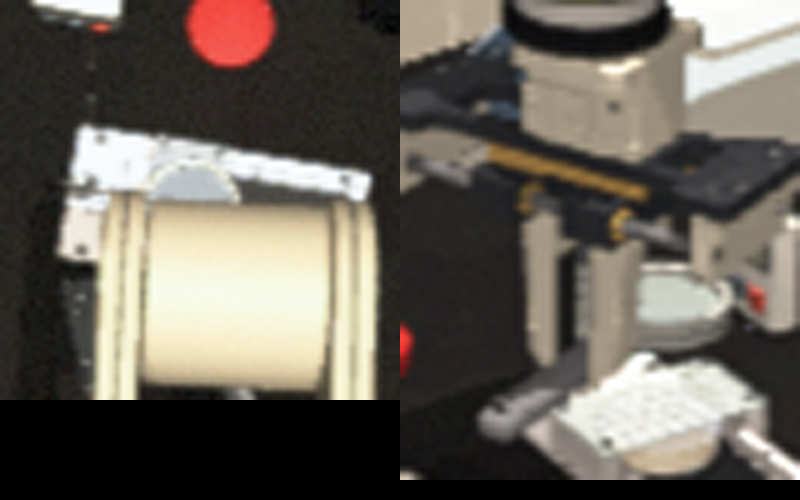

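The lens is centred over the dish and its rim is clear of the post. I'll nudge it +1 mm in x, settle and hand in.

```bash
python3 -m handwheel '[[0.1,0,0,0,1],[0,0,0,0,1],[0,0,0,0,1],[0,0,0,0,1],[0,0,0,0,1]]' |grep -E 'pos|force'
python3 -c "
from plant import job
print(job.close_job())"
```

```text
tool_pos: [0.4248, 0.0373, 0.2704]
force: [0.3, 0.3, -1.2]
gripper_force: 35.0
the job is handed in; nothing more can be done
None
```

The job is handed in, with the dish slid home against the end stop and the lens held level over it at about 88.5 mm, my estimate of the pointer's height (±1.5 mm); no verdict came back.

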